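# Rack the bored flange plate

### The arm

A 6-joint arm with a two-finger parallel gripper is mounted at the origin on the work surface. World frame = base frame: x ahead of the robot, y to its left, z up, the work surface at z = 0. Lengths are in m, angles in rad, forces in N, time in s.
With the tool pointing down it reaches from about 0.225 to 0.875 m from the base axis. Payload 3.4 kg.
Tool frame: the origin (TCP) lies midway between the tips of the shut fingers; the grasp point (between the pads) lies 19 mm behind it (bot.grasp_offset is the distance from the TCP to the grasp point, in m); z points along the fingers, y is the line along which they close (so a half turn about z gives the same grasp; the last joint's range is limited). The gripper opens to 85 mm and grips with 20 to 120 N. Pads are 22 mm wide; open, the fingers measure 114 mm over their backs; the gripper's body (76 mm by 85 mm) begins 54 mm behind the grasp point. The pads swing forward as they close: fully open they stand 13 mm farther back than shut.
Start: joints at [1.004, 0.276, 1.505, -0, 1.361, -0.121], TCP at [0.248, 0.519, 0.231] pointing down, gripper open.
Joint ranges: [-2.89, 2.89], [-0.75, 2.08], [0.22, 2.7], [-1.18, 4.32], [0.11, 2.71], [-2.7, 2.7]. Speed limits (rad/s): [2.57, 2.57, 3.14, 3.14, 3.14, 3.14].

### API

Orientations are given as a unit quaternion [w, x, y, z].
In Python, from plant import bot gives the robot as it stands.
- The arm moves only by the shell command python3 -m inch 'ROWS' [OPENING] [FORCE]. ROWS is JSON, a list of rows, each an object of numbers: "x", "y", "z": the shift along the world's x, y, z in cm; "rx", "ry", "rz": the turn, a rotation vector about the world's x, y, z in degrees. A call has 1 to 5 rows; each row is the pose to reach, as a shift and turn from the pose commanded when the call began; what a row does not reach only later rows make up. A row lasts 1/12 s, in which the tool goes at most 41.7 mm and 7.16 degrees, less where a joint would pass 70% of its speed; a pose out of reach is approached as far as the arm can. A call with a gripper value outside its range is refused whole. OPENING is the closure, from 0 (fully open) to 1 (shut), set as the call begins (- or left out, the last holds). The fingers move at their own pace and stop on an object; FORCE is the grip in N (left out, the last holds). Time passes only in rows, so rows that repeat a pose let the fingers close. It gives the time, the measured TCP pose, the force, the opening and the grip force at its end, in the units of the state.
- bot.observe(): the state, without advancing time (a new reading comes with each control period).
- bot.get_image(name): name is "scene" or "top" or "wrist"; returns a dict with "color" (400x640x3 uint8, blue, green, red), "K" (3x3 intrinsics, pixels), "k1" (the pictures are not rectified: a ray, as slopes to the right and down, at radius r is drawn at 1 + k1 r^2 times it, then the intrinsics apply), "R" (3x3) and "t" (3): a world point X has camera coordinates R X + t. Camera axes: x right, y down, z forward; pixel columns grow to the right and rows downward; lengths in m; the calibration is good to about 2 mm. A picture is of the moment at which its call begins. There is no depth.
- bot.sign_off(): hands the job in; it is judged then, once.
Trained networks look in the newest picture that a camera, given by its name, has taken for a name from the list of things; names that differ only in an ending like _2 or _b are one class to them, and where a whole thing is asked for, a point or a joint stands for the part that bears it (a point fixed in the world has none). Each returns a list of dicts, best first, with "score" (0 to 1); they miss things now and then, are a little off and sometimes report something else, mostly with a low value. They report only what shows in the picture. A call takes as long as a camera call.
- bot.masks_of(label, camera): "mask" (400x640 bool, what is visible of it).
- bot.spot_point(label, camera): "at" ([x, y, z] in m, in world coordinates, good to about 4 mm: a listed point, or the origin of a listed thing).
The state is a dict: "t": time; "q": joint angles; "dq": joint speeds; "effort": joint torques, N m; "tcp_pos": TCP position; "eef_rot": TCP orientation; "ft_force": force on the tool from outside, world axes, zero at the start; "torque": the same for the moment, N m; "opening": finger opening in m; "grasp_force": force on a finger pad.
Only numpy, scipy, OpenCV 4.12 (cv2) and the standard library are available. Lean on these libraries where they do the work, as an engineer would, in place of code of your own. Each camera call takes 0.05 s, during which the arm holds its last target. There are 200 camera calls.

### The job

Two finished aluminium plates stand on edge in grooved wooden blocks. Lift the larger one, with the round bore through its middle, out of its wooden block and slide it down, upright, into the slot of the empty steel stand until it rests fully on the slot's floor, then let go; do not drop it in. Leave the smaller solid plate in its wooden block and the plate already stored in the other steel stand where they are.

Things in the scene. Friction and masses are not known exactly. Their poses are not given: they have to be found in the camera images.
- bored_plate: Plate to move: aluminium, on edge, 10 x 100 x 120 mm (own x thickness, y, z up), 0.2-0.4 kg, 44 mm bore through its middle, 38 mm solid metal above it. Origin: centre of lower edge. Stands in a fixed wooden block 90 x 130 mm, 45 high; groove 14 mm wide, 108 long, floor 10 mm above the bench (plate top at 130). Turned up to 20 deg. Grip the top edge across the thickness.
- empty_stand: Destination: dark steel stand with nothing in it, fixed, base 90 x 130 mm (x, y). Origin: centre of its underside, on the bench; z up. Slot centred on it, along its y: 15 mm wide, 110 long, floor 10 mm above the bench, straight walls up to 50 mm, then flared guides to a mouth 43 x 120 mm at 71 mm height. Turned up to 20 deg. A seated plate has its x along the stand's x.
- solid_plate: Bystander, leave alone: smaller aluminium plate without bore, 10 x 80 x 95 mm (x, y, z), standing in the other wooden block, of the same kind. Origin: centre of lower edge.
- stored_plate: Bystander, leave alone: a bored plate like the one to move, already standing in the second steel stand (same kind). Origin: centre of lower edge. The four holders stand in a row across the bench, 160 to 200 mm apart sideways, in any order, each up to 75 mm nearer or farther than the row's middle.

How it is judged:
By the outcome, as a careful person would: the job done as asked, in the order asked, and still so for the second after the job is handed in, with the robot touching nothing.
It also fails if it takes over 42 s, if anything falls off the work surface, if the arm or the gripper's body presses on something with over 40 N, if the wrist force passes 120 N, or if a joint passes its speed limit or range.

## Working session

There is one attempt and no reset: what is moved stays moved. The work goes in short steps, Python scripts to look and compute and a shell command to move; the robot and the scene stay as the last step left them, time stands still between calls to the robot, and variables do not carry over. Pictures are saved under pics/ and viewed, at most 10 in all, crops included, and the job is handed in when it is done.

```bash
mkdir -p pics
python3 - <<'E'
from plant import bot
import cv2,numpy as np
for c in ["top","scene"]:
    im=bot.get_image(c); cv2.imwrite(f"pics/{c}0.png",im["color"])
    print(c,im["K"].tolist(),im["k1"],np.round(-im["R"].T@im["t"],3))
    for l in ["bored_plate","empty_stand","solid_plate","stored_plate"]:
        print(l,[(np.round(d["at"],4).tolist(),round(d["score"],2)) for d in bot.spot_point(l,c)])
s=bot.observe();print(s["t"],s["tcp_pos"],s["eef_rot"],s["opening"])
E
```

```text
top [[429.2699621783693, 0.0, 318.235261691395], [0.0, 429.2699621783693, 200.6949003137358], [0.0, 0.0, 1.0]] -0.010079647563123828 [ 0.401 -0.006  0.777]
bored_plate [([0.4889, -0.2619, 0.0119], 0.77)]
empty_stand [([0.4578, -0.0882, 0.0018], 0.64)]
solid_plate [([0.5325, 0.0929, 0.0081], 0.81)]
stored_plate [([0.5681, 0.2769, 0.0106], 0.69)]
scene [[412.83013768752954, 0.0, 316.1604015201358], [0.0, 412.83013768752954, 203.55144162326278], [0.0, 0.0, 1.0]] -0.10679382519071608 [1.028 0.198 0.702]
bored_plate [([0.492, -0.2659, 0.0081], 0.84)]
empty_stand [([0.4601, -0.0884, 0.0008], 0.95), ([0.4905, -0.2667, 0.0089], 0.51)]
solid_plate [([0.5357, 0.0884, 0.0078], 0.68)]
stored_plate [([0.5673, 0.2746, 0.0088], 0.86)]
0.5 [0.24792482 0.51881675 0.23127838] [-1.45204824e-05  2.21054169e-01  9.75261531e-01  3.59062023e-06] 0.08582737950643358
```

View pics/top0.png

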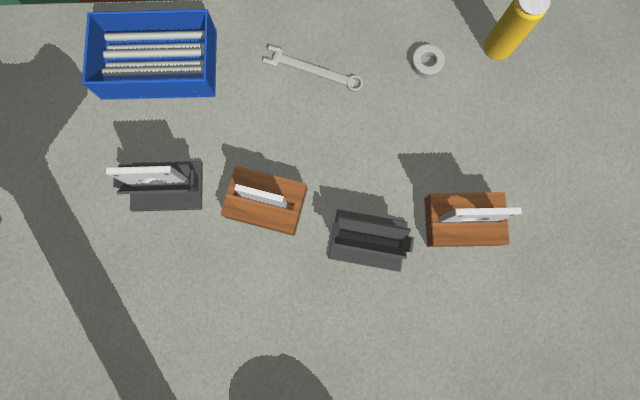

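View pics/scene0.png

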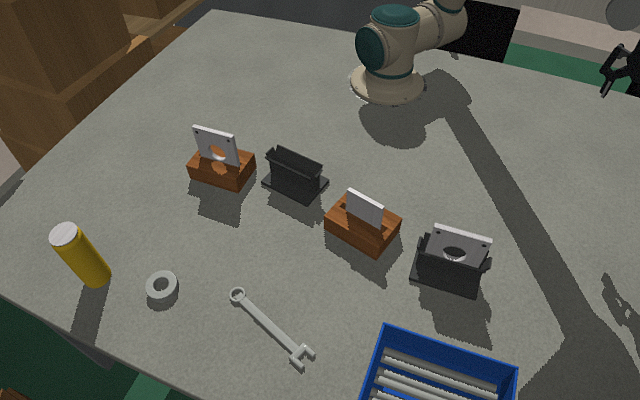

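The top picture shows the bored plate in the right-hand block (about 480,213) and the empty stand at about (370,240). The solid plate is at (262,195) and the stored plate at (150,178). Next I'll zoom in to get the angles.

```bash
cat > h.py <<'E'
import numpy as np,cv2
def unproj(im,uv,z):
    K,k1,R,t=im["K"],im["k1"],im["R"],im["t"]
    p=cv2.undistortPoints(np.array(uv,float).reshape(-1,1,2),K,np.array([k1,0,0,0.])).reshape(-1,2)
    d=np.c_[p,np.ones(len(p))]@R; c=-R.T@t
    return c+d*((z-c[2])/d[:,2])[:,None]
E
python3 - <<'E'
from plant import bot
import cv2
im=bot.get_image("top")["color"]
cv2.imwrite("pics/crop.png",cv2.resize(im[180:280,320:530][:, :200],None,fx=4,fy=4,interpolation=cv2.INTER_CUBIC))
E
python3 -m inch '[{"x":1.4,"y":-3.9,"rz":-7},{"x":2.6,"y":-7.8,"rz":-14},{"x":3.8,"y":-11.7,"rz":-21},{"x":5,"y":-15.6,"rz":-28},{"x":6.2,"y":-19.5,"rz":-35}]' 0.2
```

```text
invalid input
```

View pics/crop.png

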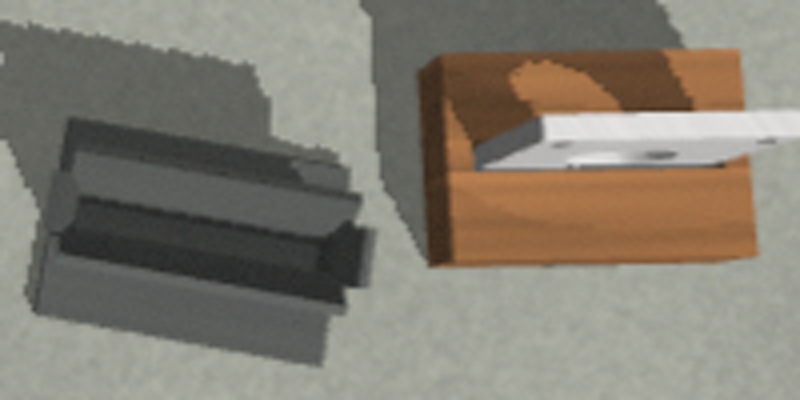

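The crop shows the plate's top edge nearly level, rising slightly to the right from (545,115) to (800,112). The stand's long edge falls about 10° to the right, from (35,312) to (322,365). The move was refused, so I'll check its usage.

```bash
python3 -m inch '[{"x":1.4,"y":-3.9,"rz":-7},{"x":2.6,"y":-7.8,"rz":-14},{"x":3.8,"y":-11.7,"rz":-21},{"x":5,"y":-15.6,"rz":-28},{"x":6.2,"y":-19.5,"rz":-35}]'; python3 -m inch --help
```

```text
invalid input
invalid input: not JSON, or not a number
```

Run:
```python
from plant import bot
from h import *
im=bot.get_image("top")
f=lambda x,y:(320+x/4-.4,180+y/4-.4)
P=unproj(im,[f(545,115),f(475,150)],.13);print("plate top left corner cand",P)
for a,b,z in [((35,312),(322,365),.0),((75,153),(358,205),.071),((55,250),(340,305),.071)]:
    Q=unproj(im,[f(*a),f(*b)],z); d=Q[0]-Q[1]; print(z,Q.round(4).tolist(),np.linalg.norm(d),"yaw",np.degrees(np.arctan2(-d[0],d[1])))
Q=unproj(im,[f(428,265),f(757,256)],.045);d=Q[0]-Q[1];print("block",Q,np.linalg.norm(d),np.degrees(np.arctan2(-d[0],d[1])))
m=bot.masks_of("bored_plate","top")[0]["mask"]
cs=[c for c in range(460,518) if m[:,c].any()]
uv=[(c,np.argmax(m[:,c])-.5) for c in cs]; T=unproj(im,uv,.13)
p=np.polyfit(T[:,1],T[:,0],1);print("plate rear top edge yaw",-np.degrees(np.arctan(p[0])),"x at y=-.264",np.polyval(p,-.264), "y range",T[:,1].min(),T[:,1].max(), np.where(m)[1].max())
```

```text
plate top left corner cand [[ 0.49493416 -0.21380177  0.13      ]
 [ 0.48207744 -0.18624119  0.13      ]]
0.0 [[0.4292, -0.0201, 0.0], [0.4031, -0.1477, 0.0]] 0.1302343232078993 yaw -11.57739196203281
0.071 [[0.4917, -0.037, 0.071], [0.4677, -0.1529, 0.071]] 0.11844076646066606 yaw -11.710452549880793
0.071 [[0.4518, -0.0276, 0.071], [0.4269, -0.1433, 0.071]] 0.11833861769012284 yaw -12.110093391136319
block [[ 0.44394999 -0.18665815  0.045     ]
 [ 0.44477856 -0.32679045  0.045     ]] 0.14013475226168254 0.3387723371724673Traceback (most recent call last):
  File "<stdin>", line 9, in <module>
IndexError: list index out of range
```

```bash
python3 -m inch '[{"x":1.4,"y":-3.9,"z":0,"rx":0,"ry":0,"rz":-7}]'
```

```text
t: 0.73
tcp_pos: [0.2612, 0.4852, 0.231]
eef_rot: [-0.001, 0.279, 0.96, 0.003]
ft_force: [1.2, 0.3, -0.0]
opening: 0.085
grasp_force: 0.0
```

```bash
python3 -m inch '[{"x":1.2,"y":-3.9,"z":0,"rx":0,"ry":0,"rz":-7},{"x":2.4,"y":-7.8,"z":0,"rx":0,"ry":0,"rz":-14},{"x":3.6,"y":-11.7,"z":0,"rx":0,"ry":0,"rz":-21},{"x":4.8,"y":-15.6,"z":0,"rx":0,"ry":0,"rz":-28},{"x":6,"y":-19.5,"z":0,"rx":0,"ry":0,"rz":-35}]'
```

```text
t: 1.15
tcp_pos: [0.322, 0.2831, 0.2315]
eef_rot: [0.0, 0.558, 0.83, 0.0]
ft_force: [1.3, -1.3, 0.4]
opening: 0.0855
grasp_force: 0.0
```

```bash
python3 -m inch '[{"x":1.2,"y":-3.9,"z":0,"rx":0,"ry":0,"rz":-7},{"x":2.4,"y":-7.8,"z":0,"rx":0,"ry":0,"rz":-14},{"x":3.6,"y":-11.7,"z":0,"rx":0,"ry":0,"rz":-21},{"x":4.8,"y":-15.6,"z":0,"rx":0,"ry":0,"rz":-22},{"x":6,"y":-19.5,"z":0,"rx":0,"ry":0,"rz":-22}]'
python3 -m inch '[{"x":1.2,"y":-3.9,"z":0,"rx":0,"ry":0,"rz":0},{"x":2.4,"y":-7.8,"z":0,"rx":0,"ry":0,"rz":0},{"x":3.6,"y":-11.7,"z":0,"rx":0,"ry":0,"rz":0},{"x":4.8,"y":-15.6,"z":0,"rx":0,"ry":0,"rz":0},{"x":6,"y":-19.5,"z":0,"rx":0,"ry":0,"rz":0}]'
python3 -m inch '[{"x":1.2,"y":-3.9,"z":0,"rx":0,"ry":0,"rz":0},{"x":2.4,"y":-7.8,"z":0,"rx":0,"ry":0,"rz":0},{"x":3.6,"y":-11.7,"z":0,"rx":0,"ry":0,"rz":0},{"x":4.4,"y":-15.6,"z":0,"rx":0,"ry":0,"rz":0},{"x":4.4,"y":-15.6,"z":0,"rx":0,"ry":0,"rz":0}]' 0.2
python3 - <<'E'
from plant import bot
from h import *
im=bot.get_image("wrist");cv2.imwrite("pics/w1.png",im["color"])
print(bot.observe()["tcp_pos"],[(d["at"],d["score"]) for d in bot.spot_point("bored_plate","wrist")])
E
```

```text
t: 1.57
tcp_pos: [0.382, 0.088, 0.2317]
eef_rot: [0.0, 0.704, 0.71, 0.001]
ft_force: [1.4, -0.4, 0.4]
opening: 0.0854
grasp_force: 0.0
t: 1.98
tcp_pos: [0.4421, -0.1073, 0.2317]
eef_rot: [0.0, 0.705, 0.71, 0.0]
ft_force: [1.4, 1.1, 0.6]
opening: 0.0853
grasp_force: 0.0
t: 2.4
tcp_pos: [0.4879, -0.269, 0.2308]
eef_rot: [0.003, 0.706, 0.708, -0.001]
ft_force: [0.2, 0.8, 0.4]
opening: 0.0681
grasp_force: 0.0
[ 0.48664123 -0.26504365  0.23062939] [([0.4904, -0.261, 0.0119], 0.83)]
```

View pics/w1.png

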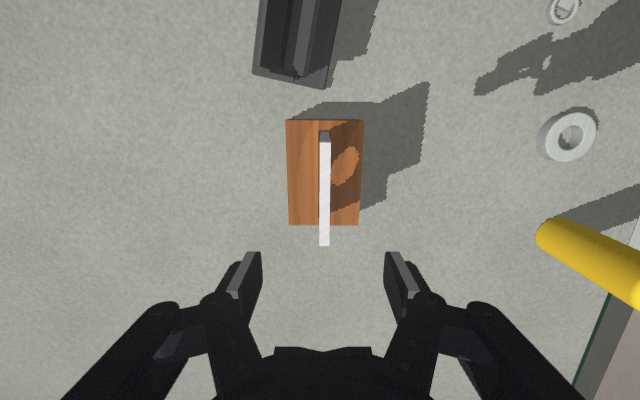

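The wrist view shows the plate's bright top edge between the open fingers, running almost vertically from (325,138) to (324,246). I'll measure that strip.

Run:
```python
from plant import bot
from h import *
im=bot.get_image("wrist");g=im["color"].min(2).copy()
w=np.zeros_like(g);w[100:260,300:350]=(g[100:260,300:350]>195)
n,l,st,_=cv2.connectedComponentsWithStats(w);i=1+np.argmax(st[1:,4]);print(st[i])
ys,xs=np.where(l==i)
r=cv2.minAreaRect(np.c_[xs,ys].astype(np.float32));Q=unproj(im,cv2.boxPoints(r),.13);print(Q.round(4),Q.mean(0))
e=[np.linalg.norm(Q[k]-Q[k-1]) for k in range(4)];k=int(np.argmax(e));d=Q[k]-Q[k-1];d*=np.sign(d[1]);print(e,"yaw",np.degrees(np.arctan2(-d[0],d[1])))
s=bot.observe();print(s["tcp_pos"],s["eef_rot"],s["opening"],s["t"])
from scipy.spatial.transform import Rotation as Ro
print(Ro.from_quat(s["eef_rot"],scalar_first=True).as_matrix().round(3))
```

```text
[ 321  151   12  102 1049]
[[ 0.4843 -0.3131  0.13  ]
 [ 0.4854 -0.214   0.13  ]
 [ 0.4944 -0.2141  0.13  ]
 [ 0.4945 -0.3132  0.13  ]] [ 0.48964975 -0.26359587  0.13      ]
[np.float64(0.01019386111480213), np.float64(0.09903316491432398), np.float64(0.009005910129958258), np.float64(0.09905453720474565)] yaw 0.07369129151136543
[ 0.48556793 -0.26114579  0.23086979] [-7.94825018e-04  7.04702783e-01  7.09502171e-01  1.56046531e-04] 0.06805005250575513 2.55
[[-0.007  1.    -0.001]
 [ 1.     0.007  0.001]
 [ 0.001 -0.001 -1.   ]]
```

```bash
python3 -m inch '[{"x":0.4,"y":-0.25,"z":-4,"rx":0,"ry":0,"rz":0},{"x":0.4,"y":-0.25,"z":-8,"rx":0,"ry":0,"rz":0},{"x":0.4,"y":-0.25,"z":-11,"rx":0,"ry":0,"rz":0},{"x":0.4,"y":-0.25,"z":-13.3,"rx":0,"ry":0,"rz":0},{"x":0.4,"y":-0.25,"z":-13.3,"rx":0,"ry":0,"rz":0}]'
python3 -m inch '[{"x":0,"y":0,"z":0,"rx":0,"ry":0,"rz":0},{"x":0,"y":0,"z":0,"rx":0,"ry":0,"rz":0},{"x":0,"y":0,"z":0,"rx":0,"ry":0,"rz":0},{"x":0,"y":0,"z":0,"rx":0,"ry":0,"rz":0},{"x":0,"y":0,"z":0,"rx":0,"ry":0,"rz":0}]' 1 60
python3 -m inch '[{"x":0,"y":0,"z":0,"rx":0,"ry":0,"rz":0},{"x":0,"y":0,"z":0,"rx":0,"ry":0,"rz":0},{"x":0,"y":0,"z":0,"rx":0,"ry":0,"rz":0},{"x":0,"y":0,"z":0,"rx":0,"ry":0,"rz":0},{"x":0,"y":0,"z":0,"rx":0,"ry":0,"rz":0}]'
```

```text
t: 2.97
tcp_pos: [0.4864, -0.2595, 0.094]
eef_rot: [-0.005, 0.704, 0.711, -0.001]
ft_force: [-0.7, -0.1, -0.8]
opening: 0.0684
grasp_force: 0.0
t: 3.38
tcp_pos: [0.4906, -0.2642, 0.1002]
eef_rot: [0.001, 0.704, 0.71, 0.0]
ft_force: [-1.5, -0.0, 3.6]
opening: 0.0092
grasp_force: 58.3
t: 3.8
tcp_pos: [0.4907, -0.2642, 0.1001]
eef_rot: [0.001, 0.704, 0.71, 0.0]
ft_force: [-0.2, 1.3, 6.3]
opening: 0.0094
grasp_force: 59.6
```

```bash
python3 -m inch '[{"x":0,"y":0,"z":1,"rx":0,"ry":0,"rz":0},{"x":0,"y":0,"z":2,"rx":0,"ry":0,"rz":0},{"x":0,"y":0,"z":3.2,"rx":0,"ry":0,"rz":0},{"x":0,"y":0,"z":4.4,"rx":0,"ry":0,"rz":0},{"x":0,"y":0,"z":6,"rx":0,"ry":0,"rz":0}]'
python3 -m inch '[{"x":0,"y":0,"z":2,"rx":0,"ry":0,"rz":0},{"x":0,"y":0,"z":4,"rx":0,"ry":0,"rz":0},{"x":0,"y":0,"z":4.5,"rx":0,"ry":0,"rz":0},{"x":0,"y":0,"z":4.5,"rx":0,"ry":0,"rz":0},{"x":0,"y":0,"z":4.5,"rx":0,"ry":0,"rz":0}]'
```

```text
t: 4.22
tcp_pos: [0.4893, -0.2633, 0.1586]
eef_rot: [-0.001, 0.704, 0.71, -0.0]
ft_force: [0.0, -0.4, -3.0]
opening: 0.0092
grasp_force: 58.5
t: 4.63
tcp_pos: [0.4895, -0.2634, 0.203]
eef_rot: [-0.0, 0.704, 0.71, -0.0]
ft_force: [-0.1, -0.1, -3.9]
opening: 0.0089
grasp_force: 58.7
```

```bash
python3 -m inch '[{"x":-0.5,"y":2,"z":0,"rx":0,"ry":0,"rz":-2},{"x":-1.2,"y":5.5,"z":0,"rx":0,"ry":0,"rz":-5},{"x":-2,"y":9.5,"z":0,"rx":0,"ry":0,"rz":-8},{"x":-2.5,"y":13.5,"z":0,"rx":0,"ry":0,"rz":-11},{"x":-3,"y":16.5,"z":0,"rx":0,"ry":0,"rz":-12.1}]'
python3 -m inch '[{"x":0,"y":0.85,"z":0,"rx":0,"ry":0,"rz":0},{"x":0,"y":0.85,"z":0,"rx":0,"ry":0,"rz":0},{"x":0,"y":0.85,"z":0,"rx":0,"ry":0,"rz":0},{"x":0,"y":0.85,"z":0,"rx":0,"ry":0,"rz":0}]'
python3 - <<'E'
from plant import bot
from h import *
a=bot.get_image("top")["color"][140:300,260:480];b=bot.get_image("scene")["color"][60:220,190:410]
cv2.imwrite("pics/over.png",cv2.resize(np.vstack([a,b])if 0 else np.hstack([a,b]),None,fx=1.8,fy=1.8,interpolation=cv2.INTER_CUBIC))
for c in ("top","scene","wrist"):
    bot.get_image(c)
    print(c,[[(np.round(d["at"],4).tolist(),round(d["score"],2)) for d in bot.spot_point(l,c)] for l in ("bored_plate","empty_stand")])
s=bot.observe();print(s["tcp_pos"],s["eef_rot"],s["t"])
E
```

```text
t: 5.05
tcp_pos: [0.4576, -0.0955, 0.2015]
eef_rot: [-0.003, 0.776, 0.631, -0.001]
ft_force: [0.8, 0.5, -3.4]
opening: 0.0092
grasp_force: 58.7
t: 5.38
tcp_pos: [0.4602, -0.0913, 0.2028]
eef_rot: [0.0, 0.775, 0.632, -0.0]
ft_force: [0.2, -1.1, -4.0]
opening: 0.009
grasp_force: 58.7
top [[], []]
scene [[([0.4631, -0.0923, 0.1098], 0.82)], [([0.4585, -0.0886, 0.0021], 0.6)]]
wrist [[([0.4607, -0.0868, 0.1148], 0.72)], [([0.4602, -0.0956, -0.0009], 0.67)]]
[ 0.45992549 -0.0903103   0.20330319] [1.11039803e-05 7.75261180e-01 6.31640802e-01 2.51253632e-05] 5.9333
```

View pics/over.png

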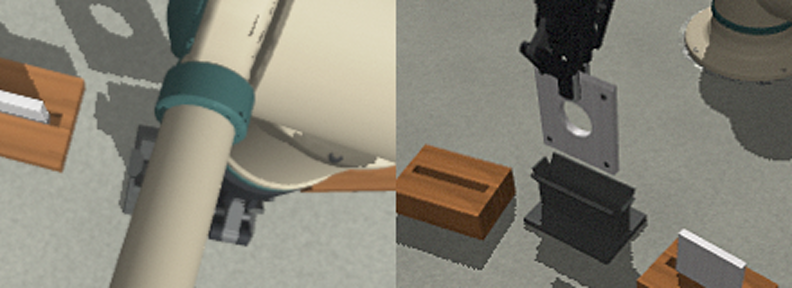

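The left half shows the arm hiding the stand from above. The right half shows the plate upright and aligned above the flared mouth of the empty stand. I'll lower it in steps, watching the forces.

```bash
python3 -m inch '[{"x":0,"y":0,"z":-1.5,"rx":0,"ry":0,"rz":0},{"x":0,"y":0,"z":-3,"rx":0,"ry":0,"rz":0},{"x":0,"y":0,"z":-4,"rx":0,"ry":0,"rz":0},{"x":0,"y":0,"z":-4.8,"rx":0,"ry":0,"rz":0},{"x":0,"y":0,"z":-5.4,"rx":0,"ry":0,"rz":0}]'
python3 -m inch '[{"x":0,"y":0,"z":-0.5,"rx":0,"ry":0,"rz":0},{"x":0,"y":0,"z":-0.9,"rx":0,"ry":0,"rz":0},{"x":0,"y":0,"z":-1.2,"rx":0,"ry":0,"rz":0},{"x":0,"y":0,"z":-1.4,"rx":0,"ry":0,"rz":0},{"x":0,"y":0,"z":-1.4,"rx":0,"ry":0,"rz":0}]'
```

```text
t: 6.35
tcp_pos: [0.4598, -0.0901, 0.1486]
eef_rot: [-0.0, 0.775, 0.632, -0.0]
ft_force: [1.0, -0.4, -3.5]
opening: 0.009
grasp_force: 58.7
t: 6.77
tcp_pos: [0.4599, -0.0901, 0.1352]
eef_rot: [-0.0, 0.775, 0.632, -0.0]
ft_force: [-0.2, 0.0, -3.6]
opening: 0.0091
grasp_force: 58.7
```

Plate bottom is at about 45 mm, inside the straight walls, with no contact force. Continuing down.

```bash
python3 -m inch '[{"x":0,"y":0,"z":-0.7,"rx":0,"ry":0,"rz":0},{"x":0,"y":0,"z":-1.4,"rx":0,"ry":0,"rz":0},{"x":0,"y":0,"z":-2.1,"rx":0,"ry":0,"rz":0},{"x":0,"y":0,"z":-2.7,"rx":0,"ry":0,"rz":0},{"x":0,"y":0,"z":-3,"rx":0,"ry":0,"rz":0}]'
python3 -m inch '[{"x":0,"y":0,"z":-0.15,"rx":0,"ry":0,"rz":0},{"x":0,"y":0,"z":-0.3,"rx":0,"ry":0,"rz":0},{"x":0,"y":0,"z":-0.4,"rx":0,"ry":0,"rz":0},{"x":0,"y":0,"z":-0.4,"rx":0,"ry":0,"rz":0},{"x":0,"y":0,"z":-0.4,"rx":0,"ry":0,"rz":0}]'
```

```text
t: 7.18
tcp_pos: [0.4592, -0.0899, 0.1041]
eef_rot: [-0.001, 0.775, 0.632, -0.001]
ft_force: [0.7, 0.6, -3.1]
opening: 0.0086
grasp_force: 58.7
t: 7.6
tcp_pos: [0.4601, -0.0902, 0.1015]
eef_rot: [0.0, 0.775, 0.632, 0.0]
ft_force: [-0.0, 0.5, -3.4]
opening: 0.0091
grasp_force: 58.7
```

```bash
python3 -m inch '[{"x":0,"y":0,"z":-0.1,"rx":0,"ry":0,"rz":0},{"x":0,"y":0,"z":-0.2,"rx":0,"ry":0,"rz":0},{"x":0,"y":0,"z":-0.2,"rx":0,"ry":0,"rz":0},{"x":0,"y":0,"z":-0.2,"rx":0,"ry":0,"rz":0}]'
python3 -m inch '[{"x":0,"y":0,"z":-0.1,"rx":0,"ry":0,"rz":0},{"x":0,"y":0,"z":-0.1,"rx":0,"ry":0,"rz":0},{"x":0,"y":0,"z":-0.1,"rx":0,"ry":0,"rz":0}]'
```

```text
t: 7.93
tcp_pos: [0.4604, -0.0902, 0.1001]
eef_rot: [0.001, 0.775, 0.632, 0.0]
ft_force: [-1.2, 1.7, 5.1]
opening: 0.0088
grasp_force: 59.8
t: 8.18
tcp_pos: [0.4606, -0.0902, 0.1001]
eef_rot: [0.001, 0.775, 0.632, 0.001]
ft_force: [-3.1, 2.1, 12.6]
opening: 0.0094
grasp_force: 61.1
```

It touched down at TCP z = 0.1001, the same height as when it sat on the block's floor, so it is on the slot floor. Next: unload, open and retreat.

```bash
python3 -m inch '[{"x":0,"y":0,"z":0.15,"rx":0,"ry":0,"rz":0},{"x":0,"y":0,"z":0.15,"rx":0,"ry":0,"rz":0}]'
python3 -m inch '[{"x":0,"y":0,"z":0,"rx":0,"ry":0,"rz":0},{"x":0,"y":0,"z":0,"rx":0,"ry":0,"rz":0},{"x":0,"y":0,"z":0,"rx":0,"ry":0,"rz":0},{"x":0,"y":0,"z":0,"rx":0,"ry":0,"rz":0},{"x":0,"y":0,"z":0,"rx":0,"ry":0,"rz":0}]' 0.5 30
python3 -m inch '[{"x":0,"y":0,"z":1,"rx":0,"ry":0,"rz":0},{"x":0,"y":0,"z":3,"rx":0,"ry":0,"rz":0},{"x":0,"y":0,"z":6,"rx":0,"ry":0,"rz":0},{"x":0,"y":0,"z":9,"rx":0,"ry":0,"rz":0},{"x":0,"y":0,"z":12,"rx":0,"ry":0,"rz":0}]'
python3 -m inch '[{"x":0,"y":0,"z":2,"rx":0,"ry":0,"rz":0},{"x":0,"y":0,"z":2,"rx":0,"ry":0,"rz":0}]'
python3 - <<'E'
from plant import bot
from h import *
im=bot.get_image("scene");b=im["color"][80:300,170:500]
print([[(np.round(d["at"],4).tolist(),round(d["score"],2)) for d in bot.spot_point(l,"scene")] for l in ("bored_plate","empty_stand","solid_plate","stored_plate")])
cv2.imwrite("pics/end.png",cv2.resize(b,None,fx=2.4,fy=2.4,interpolation=cv2.INTER_CUBIC))
E
```

```text
t: 8.35
tcp_pos: [0.4602, -0.0902, 0.1001]
eef_rot: [0.0, 0.775, 0.632, 0.0]
ft_force: [0.3, 1.3, 3.6]
opening: 0.0089
grasp_force: 59.7
t: 8.77
tcp_pos: [0.46, -0.0902, 0.0997]
eef_rot: [0.0, 0.775, 0.632, -0.0]
ft_force: [-0.6, -0.6, 0.2]
opening: 0.0427
grasp_force: 0.0
t: 9.18
tcp_pos: [0.4596, -0.0901, 0.2209]
eef_rot: [-0.0, 0.775, 0.632, -0.0]
ft_force: [1.2, 0.2, 0.4]
opening: 0.0426
grasp_force: 0.0
t: 9.35
tcp_pos: [0.4627, -0.0911, 0.2444]
eef_rot: [0.004, 0.775, 0.632, 0.003]
ft_force: [0.7, -0.2, 0.4]
opening: 0.0429
grasp_force: 0.0
[[([0.463, -0.0915, 0.0101], 0.97)], [([0.4579, -0.0883, 0.0007], 0.7)], [([0.5338, 0.0879, 0.0103], 0.78)], []]
```

View pics/end.png

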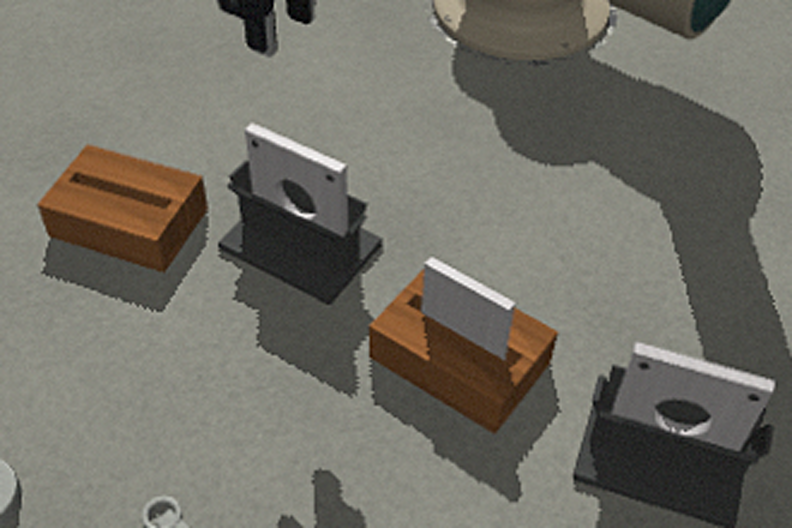

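The final view shows the bored plate upright in the formerly empty stand (about 297,190). The other two plates haven't moved, and the gripper is clear.

```bash
python3 -c "
from plant import bot
print(bot.sign_off())"
```

```text
the job is handed in; nothing more can be done
None
```

The bored plate is upright and released on the slot floor of the formerly empty steel stand, the other two plates were left where they were, and the job is handed in after about 9.5 s of robot time.

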